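# Portion a scoop of mini rolls and hold the chute flap open

### The arm

A 6-joint arm with a two-finger parallel gripper is mounted at the origin on the work surface. World frame = base frame: x ahead of the robot, y to its left, z up, the work surface at z = 0. Lengths are in m, angles in degrees, forces in N, time in s.
With the tool pointing down it reaches from about 0.3 to 0.875 m from the base axis. Payload 6.4 kg.
Tool frame: the origin (TCP) lies on the centre line of the jaws, within the pads' length; the fingertips stand 25 mm ahead of it and the grasp point (between the pads) lies 6 mm ahead of it; z points along the fingers, y is the direction in which the jaws open and shut (so a half turn about z gives the same grasp; the last joint's range is limited). The gripper opens to 88 mm and grips with 3 to 60 N. Pads are 18 mm wide; open, the fingers measure 123 mm over their backs; the gripper's body (75 mm by 187 mm) begins 45 mm behind the grasp point.
Start: joints at [64.727, 10.359, 92.074, -0, 77.567, -11.82], TCP at [0.134, 0.559, 0.264] pointing down, gripper open.
Joint ranges: [-171.53, 171.53], [-51.25, 118.39], [17.06, 147.69], [-65.23, 245.23], [0, 150.52], [-178.68, 178.68]. Speed limits (degrees/s): [147.25, 147.25, 172.46, 180, 180, 180].

### API

Orientations are given as a 3x3 rotation matrix whose columns are the frame's x, y, z axes.
In Python, from bench import manip gives the robot as it stands. The module is installed in compiled form; this text tells all that it offers.
- The arm moves only by the shell command python3 -m crank 'ROWS' [OPENING] [FORCE]. ROWS is JSON, a list of rows, each a list of 2 entries, a list of its own where there are three numbers: the shift along the tool's x, y, z in m, then the turn, a rotation vector about the tool's x, y, z in degrees. In form: [[[x, y, z], [wx, wy, wz]], ...]. A call has 1 to 10 rows; each row is the pose to reach, as a shift and turn from the pose commanded when the call began, along the tool's axes at that moment; what a row does not reach only later rows make up. A row lasts 1/12 s, in which the tool goes at most 41.7 mm and 7.16 degrees, less where a joint would pass 70% of its speed; a pose out of reach is approached as far as the arm can. A call with a gripper value outside its range is refused whole. OPENING is the finger opening in m, from 0 to 0.0881, set as the call begins (- or left out, the last holds). The fingers move at their own pace and stop on an object; FORCE is the grip in N (left out, the last holds). Time passes only in rows, so rows that repeat a pose let the fingers close. It gives the time, the measured TCP pose, the force and the opening at its end, in the units of the state.
- manip.observe(): the state, without advancing time (a new reading comes with each control period).
- manip.snapshot(name): name is "side" or "top" or "wrist"; returns a dict with "color" (420x560x3 uint8, red, green, blue), "depth" (420x560 float32, m along the optical axis (not along the pixel's ray), 0 where there is no reading), "K" (3x3 intrinsics, pixels), "rvec" (rotation vector, rad) and "tvec" (3), from world to camera coordinates, as OpenCV has them. Camera axes: x right, y down, z forward; pixel columns grow to the right and rows downward; lengths in m; the calibration is good to about 2 mm. A picture is of the moment at which its call begins.
- manip.hand_in(): hands the job in, once; it reports no verdict.
The state is a dict: "time": time; "joint_pos": joint angles; "joint_vel": joint speeds; "joint_efforts": joint torques, N m; "position": TCP position; "orientation": TCP orientation; "ft_force": force on the tool from outside, world axes, zero at the start; "torque": the same for the moment, N m; "gripper_width": finger opening in m.
Only numpy, scipy, OpenCV 4.12 (cv2) and the standard library are available. Lean on these libraries where they do the work, as an engineer would, in place of code of your own. Each camera call takes 0.05 s, during which the arm holds its last target. There are 200 camera calls.

### The job

Tip all three mini rolls from the scoop into the top of the portioning chute without touching them with the gripper, while its flap stays shut, and set the empty scoop back down right way up on the bench. Then push the lever roller down to open the chute's spring flap to about 45 degrees, so that the rolls run into the pan below, and finish while still holding the flap open at that angle: do not let go. Leave the other things on the bench where they are.

Things in the scene. Friction and masses are not known exactly. Their poses are not given: they have to be found in the camera images.
- portioner: fixed stainless portioning chute; origin on the bench under its hopper's middle, z up. Open hopper 150 mm in x, 170 in y, walls 5, rim 190 mm high; its floor slopes down 22 degrees to the outlet, closed by the flap, at its -y end (floor 70 mm high there). The catch pan belongs to it: 170 mm in x, from y = -258 to -68 mm, 60 mm high. The flap's lever is outside the -x wall
- mouth (a point): centre of the hopper's open top, at rim height; axes as portioner. The opening is 140 mm in x and 160 mm in y
- pan (a point): centre of the catch pan's inner floor, 4 mm above the bench; axes as portioner. Inside 162 mm in x, 182 mm in y, 56 mm deep
- flap (a joint): opening angle of the flap in rad: 0 shut (hanging upright, 64 mm tall), 0.785 is 45 degrees, stop at 1.2. The flap swings out to -y about a level hinge along the chute's x axis. A spring shuts it: about 2 N on the roller starts it, about 6 N holds it at 45 degrees
- flap_hinge (a point): point on the hinge axis level with the lever roller's middle, 135 mm above the bench (122 mm from the hopper's middle in -x, 88 mm in -y)
- flap_roller (a point): middle of the lever's black roller, a bar 18 mm thick, 60 mm long, parallel to the hinge, free above. It is 70 mm from the hinge axis, towards the chute's +y; shut, the lever rises 35 degrees from level, and it comes down by the angle the flap opens (10 degrees below level at 45 open). Pushing it down from above opens the flap
- scoop_grip (a point): centre of the handle of the loaded loose aluminium scoop (130 to 210 g), 38 mm above its underside. Axes: x to the open pouring end, z up. Handle: a level bar 20 mm wide (y), 18 mm high, from 50 mm behind this point to 40 mm ahead, where the rear wall of the cavity stands
- scoop_lip (a point): middle of the scoop's pouring edge, 140 mm ahead of scoop_grip in scoop x and 24 mm lower; axes as scoop_grip
- scoop: the scoop; origin on its underside below the cavity's middle, 90 mm ahead of scoop_grip; axes as scoop_grip. Cavity 100 mm long (x), 81 mm wide, walls 45 mm high; its flat floor ends in a ramp rising 15 degrees to the pouring edge, so rolls run out only when it is tipped well past 15 degrees (40 to 45 empties it)
- roll1: mini bread roll, a brown ball 32 mm across, 12 g, at first in the scoop; origin at its centre
- roll2: mini bread roll, a brown ball 32 mm across, 12 g, at first in the scoop; origin at its centre
- roll3: mini bread roll, a brown ball 32 mm across, 12 g, at first in the scoop; origin at its centre
- jar: bystander: a lidded glass jar, 60 mm across, 85 mm high; origin at the centre of its underside
- shaker: bystander: a steel shaker, 56 mm across, 95 mm high; origin at the centre of its underside
- tape: bystander: a roll of paper tape lying flat, 90 mm across, 24 mm high; origin at the centre of its underside
- scraper: bystander: a bench scraper lying flat, steel blade 75 x 120 mm with a wooden handle, 22 mm high; origin at the centre of its underside
- loaf: bystander: a small loaf, 80 mm wide, 160 mm long, 80 mm high; origin at the centre of its underside
- cup: bystander: a white plastic cup, 72 mm across, 75 mm high, open; origin at the centre of its underside
Not all that is in view belongs to the job. There is more than one size of the scoop; the one meant has the size given above.

How it is judged:
By the outcome, as a careful person would: the job done as asked, in the order asked, and still so for the second after the job is handed in, while the arm keeps its last pose, push and grip.
It also fails if it takes over 72 s, if anything falls off the work surface, if the arm or the gripper's body presses on something with over 40 N, if the wrist force passes 120 N, or if a joint passes its speed limit or range.

## Working session

There is one attempt and no reset: what is moved stays moved. The work goes in short steps, Python scripts to look and compute and a shell command to move; the robot and the scene stay as the last step left them, time stands still between calls to the robot, and variables do not carry over. Pictures are saved under pics/ and viewed, about 8 in all and at most 12, crops included, and the job is handed in when it is done.

```bash
mkdir -p pics; cat > h.py <<'E'
import numpy as np, cv2
from bench import manip
def snap(n,f=None):
    s=manip.snapshot(n)
    if f: cv2.imwrite('pics/'+f,s['color'][...,::-1])
    R,_=cv2.Rodrigues(np.array(s['rvec'],float)); t=np.array(s['tvec'],float).reshape(3)
    K=s['K'];d=s['depth'];v,u=np.mgrid[0:d.shape[0],0:d.shape[1]]
    c=np.stack([(u-K[0,2])/K[0,0]*d,(v-K[1,2])/K[1,1]*d,d],-1)
    W=(c-t)@R; W[d==0]=np.nan
    return s,W,R,t
E
python3 - <<'E'
from h import *
o=manip.observe();print(o)
ims=[]
for n in ['top','side']:
    s,W,R,t=snap(n);np.save(n+'.npy',W);np.save(n+'_c.npy',s['color']);print(n,-R.T@t)
    cv2.imwrite('pics/%s1.png'%n,s['color'][...,::-1])
E
```

```text
{'time': 0.0, 'joint_pos': array([ 6.47273536e+01,  1.04002404e+01,  9.21297026e+01,  4.46087291e-04,
        7.75666371e+01, -1.18184078e+01]), 'joint_vel': array([-0.00767065, -0.03491482,  0.0764366 ,  0.0036355 ,  0.15494617,
       -0.04547332]), 'joint_efforts': array([-1.41089422e-03, -4.33866048e+01, -3.41847181e+01,  7.00045028e-02,
        3.87845573e-02, -9.91073694e-05]), 'position': array([0.13354189, 0.55879051, 0.2628428 ]), 'orientation': array([[-9.72555540e-01,  2.32669709e-01, -7.26519162e-04],
       [ 2.32670576e-01,  9.72554415e-01, -1.52105530e-03],
       [ 3.52675925e-04, -1.64835039e-03, -9.99998579e-01]]), 'ft_force': array([0.94795778, 0.09565042, 0.24925285]), 'torque': array([0.00178564, 0.0296277 , 0.0286445 ]), 'gripper_width': 0.08843249247901279}
top [0.23541908 0.01828242 1.44045926]
side [ 0.0656445  -0.51932134  0.9648507 ]
```

View pics/top1.png

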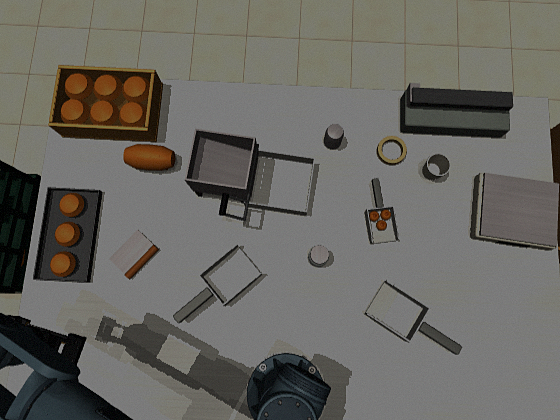

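View pics/side1.png

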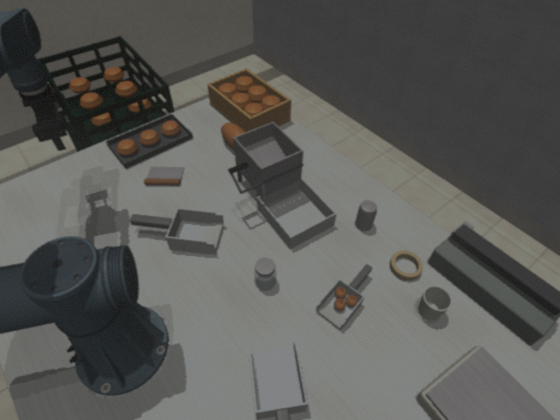

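The top view shows the loaded scoop at about (381,220) with its handle at (377,190), the hopper at (223,163), the pan at (285,183) and the lever at (235,207). The side view confirms three rolls in the small scoop. Next I'll measure these.

```bash
cat > m.py <<'E'
from h import *
W=np.load('top.npy')
def show(n,m,r0,r1,c0,c1):
    sub=np.zeros(W.shape[:2],bool);sub[r0:r1,c0:c1]=1
    m=m&sub;P=W[m]
    if len(P)<5: print(n,len(P));return P
    r=cv2.minAreaRect((P[:,:2]*1000).astype(np.float32))
    print(n,len(P),'rect',np.round(r[0],1),np.round(r[1],1),round(r[2],1),'z',np.round(np.percentile(P[:,2],[5,50,95]),4));return P
z=W[...,2]
P=show('rim',(z>.182)&(z<.2),115,215,175,265)
show('pan rim',(z>.05)&(z<.068),140,220,245,325)
P=show('lever',(z>.1),196,225,215,260)
for p in P[::4]: print(np.round(p*1000),end=' ')
print()
P=show('handle',(z>.036)&(z<.056),176,207,365,390)
show('cavity rim',(z>.036)&(z<.056),205,250,355,405)
show('scoop all',(z>.01),176,250,355,405)
show('jar',(z>.07),240,270,305,335)
show('shaker',(z>.08),118,150,320,347)
show('tape',(z>.012),132,168,372,410)
show('cup',(z>.06),150,185,418,455)
print(np.nanmedian(z[300:330,300:340]))
E
python3 m.py
python3 - <<'E'
import cv2
i=cv2.imread('pics/top1.png')
a=cv2.resize(i[120:240,170:330],(640,480),interpolation=cv2.INTER_CUBIC)
b=cv2.resize(i[170:250,350:410],None,fx=6,fy=6,interpolation=cv2.INTER_CUBIC)
b=cv2.resize(b,(160*0+360,480))
import numpy as np
o=np.hstack([a,b]);o=cv2.resize(o,None,fx=.79,fy=.79)
cv2.imwrite('pics/crop1.png',cv2.convertScaleAbs(o,alpha=1.6))
E
```

```text
rim 564 rect [588.5 217.9] [171.1 227.7] 84.1 z [0.183  0.1879 0.193 ]
pan rim 317 rect [608.9  49.7] [185.4 172.9] 84.2 z [0.0513 0.058  0.0624]
lever 310 rect [506.8 169.1] [71.2 77.8] 84.2 z [0.1342 0.1652 0.1849]
[523. 201. 178.] [523. 190. 181.] [525. 180. 172.] [529. 171. 158.] [543. 143. 107.] [520. 201. 178.] [520. 190. 179.] [524. 181. 164.] [524. 170. 167.] [534. 137. 133.] [516. 197. 182.] [518. 187. 179.] [523. 170. 161.] [525. 160. 155.] [531. 134. 134.] [514. 195. 180.] [521. 171. 157.] [522. 160. 156.] [523. 149. 153.] [526. 133. 142.] [511. 194. 184.] [520. 160. 149.] [522. 150. 145.] [524. 139. 139.] [507. 199. 186.] [509. 189. 179.] [519. 146. 148.] [521. 136. 139.] [506. 197. 182.] [508. 187. 173.] [519. 133. 136.] [503. 194. 180.] [515. 138. 140.] [501. 199. 178.] [501. 188. 180.] [499. 205. 173.] [497. 193. 185.] [510. 138. 136.] [495. 199. 179.] [496. 188. 176.] [491. 201. 182.] [492. 190. 183.] [504. 135. 139.] [488. 194. 189.] [503. 141. 130.] [485. 200. 185.] [487. 190. 180.] [485. 207. 172.] [483. 194. 185.] [495. 137. 141.] [481. 197. 182.] [493. 143. 135.]
[... 287 characters left out ...]
.] [472. 165. 150.] [473. 154. 146.] [476. 139. 138.] [469. 159. 151.] [471. 149. 143.] [474. 139. 134.] [468. 148. 145.] [471. 138. 135.] [467. 140. 140.] 
handle 206 rect [ 586.3 -244.3] [94.9 35.6] 23.2 z [0.04   0.0455 0.0507]
cavity rim 191 rect [ 499.1 -259.7] [109.7  82.8] 10.9 z [0.0366 0.0421 0.0484]
scoop all 894 rect [ 533.5 -246.4] [195.5  95.3] 20.0 z [0.0115 0.0333 0.0486]
jar 273 rect [389.3 -73.9] [49.9 51.4] 47.4 z [0.0797 0.0844 0.089 ]
shaker 224 rect [ 758.1 -105.4] [49.7 48.2] 23.4 z [0.0828 0.0898 0.0955]
tape 352 rect [ 747.3 -292.6] [ 90.4 115.3] 81.6 z [0.0142 0.0221 0.0277]
cup 175 rect [ 678.5 -418.4] [68.5 72.1] 46.7 z [0.0615 0.0711 0.078 ]
-0.0005902059716979071
```

View pics/crop1.png

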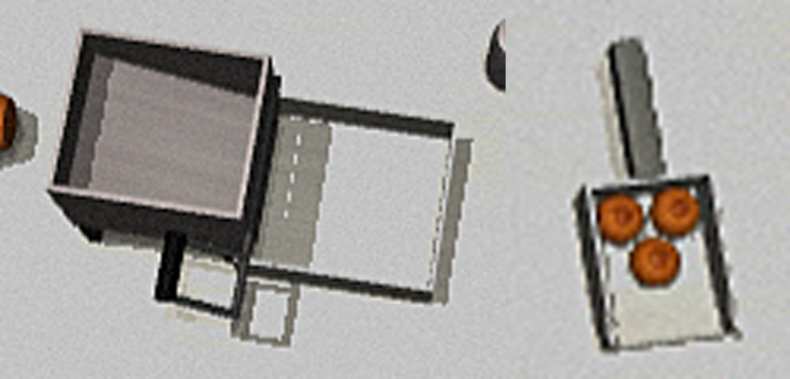

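The crop shows the three rolls at the rear of the scoop cavity, the flap shut, and the lever roller at the frame's left end. Now a tighter fit of the hopper and handle.

```bash
cat > fit.py <<'E'
from h import *
W=np.load('top.npy');z=W[...,2]
a=np.radians(-5.9);X=np.array([np.cos(a),np.sin(a)]);Y=np.array([-X[1],X[0]])
P=W[115:215,175:265].reshape(-1,3);P=P[(P[:,2]>.180)&(P[:,2]<.198)]
q=(P[:,:2]-[.626,.214]);q=np.c_[q@X,q@Y]*1e3;q=q[q[:,0]>-85]
print('rim ext',np.percentile(q,[1,99],axis=0).round(1), cv2.minAreaRect(q.astype(np.float32)))
C=np.load('top_c.npy').astype(int)
for yaw in (189,190.5,192):
    a=np.radians(yaw);X=np.array([np.cos(a),np.sin(a)]);Y=np.array([-X[1],X[0]])
    P=W[170:250,350:410].reshape(-1,3);q=P[:,:2]-[.586,-.244];q=np.c_[q@X,q@Y,P[:,2]]*1e3
    h=q[(q[:,0]<30)&(q[:,2]>38)&(q[:,2]<56)]
    r=q[(q[:,0]>45)&(q[:,2]>36)&(q[:,2]<56)]
    print(yaw,'handle x',np.percentile(h[:,0],[2,98]).round(1),'y',np.percentile(h[:,1],[2,50,98]).round(1),'slope',np.degrees(np.arctan(np.polyfit(h[:,0],h[:,1],1)[0])).round(2))
    print('  cav x',np.percentile(r[:,0],[2,98]).round(1),'y',np.percentile(r[:,1],[2,98]).round(1),'walls L/R slope',[np.degrees(np.arctan(np.polyfit(*r[m][:,:2].T,1)[0])).round(2) for m in (r[:,1]<-25,r[:,1]>25)])
    al=q[(q[:,2]>8)&(q[:,2]<60)];print('  all x',np.percentile(al[:,0],[1,99]).round(1))
E
python3 fit.py
```

```text
rim ext [[-76.  -85.2]
 [ 74.3  85.2]] ((-0.28441619873046875, 0.029205322265625), (152.8677520751953, 171.0970916748047), 0.03394169360399246)
189 handle x [-44.6  27.7] y [-10.3  -1.   10.2] slope 1.06
  cav x [ 45.3 139.2] y [-39.3  43.5] walls L/R slope [np.float64(0.54), np.float64(2.9)]
  all x [-43.3 142.6]
190.5 handle x [-44.6  27.7] y [-10.3  -0.7  10.2] slope -0.32
  cav x [ 45.2 138.9] y [-41.4  40.5] walls L/R slope [np.float64(-1.48), np.float64(1.15)]
  all x [-43.4 142.6]
192 handle x [-44.6  27.9] y [-10.1  -0.5  10.4] slope -1.7
  cav x [ 45.5 138.4] y [-44.3  38.4] walls L/R slope [np.float64(-3.82), np.float64(-0.36)]
  all x [-43.6 142.6]
```

Both fits match the given sizes: portioner at (0.626, 0.214) with yaw -5.9°, scoop_grip at (0.582, -0.245) with yaw 190.3°. I'm moving above the handle.

```bash
cat > d.py <<'E'
# usage: d.py x y z yaw [tilt]  : shift/turn in tool axes from measured pose to the target (tool x at yaw, nose-down tilt)
import sys;from h import *
from scipy.spatial.transform import Rotation as Ro
x,y,z,yaw=map(float,sys.argv[1:5]);tilt=float(sys.argv[5]) if len(sys.argv)>5 else 0
o=manip.observe();R=np.array(o['orientation'])
T=(Ro.from_euler('z',yaw,degrees=True)*Ro.from_euler('x',180,degrees=True)*Ro.from_euler('y',-tilt,degrees=True)).as_matrix()
print('t',o['time'],'pos',np.round(o['position'],4),'F',np.round(o['ft_force'],1),'w',round(o['gripper_width'],4),'q',np.round(o['joint_pos'],1))
print('shift',(R.T@(np.array([x,y,z])-o['position'])).round(4),'turn',Ro.from_matrix(R.T@T).as_rotvec(degrees=True).round(2))
E
python3 -m crank '[[[-0.4,-0.442,0],[0,0,0]],[[-0.4,-0.442,0],[0,0,0]],[[-0.4,-0.442,0],[0,0,0]],[[-0.4,-0.442,0],[0,0,0]],[[-0.4,-0.442,0],[0,0,0]],[[-0.4,-0.442,0],[0,0,0]],[[-0.4,-0.442,0],[0,0,0]],[[-0.4,-0.442,0],[0,0,0]],[[-0.4,-0.442,0],[0,0,0]],[[-0.4,-0.442,0],[0,0,0]]]' 0.07 30
python3 d.py 0.574 -0.246 0.14 190.3
```

```text
time: 0.93
position: [0.334, 0.1919, 0.2637]
orientation: [[-0.973, 0.232, 0.0], [0.232, 0.973, 0.0], [-0.0, 0.0, -1.0]]
ft_force: [1.6, -0.2, 0.6]
gripper_width: 0.0697
t 0.9333 pos [0.334  0.1919 0.2637] F [ 1.6 -0.2  0.6] w 0.0697 q [ 12.1 -16.1 117.3   0.   78.7 -64.5]
shift [-0.3351 -0.3703  0.1238] turn [ 1.000e-02  3.000e-02 -2.372e+01]
```

```bash

python3 -m crank '[[[-0.335,-0.370,0],[0,0,-23.7]],[[-0.335,-0.370,0],[0,0,-23.7]],[[-0.335,-0.370,0],[0,0,-23.7]],[[-0.335,-0.370,0],[0,0,-23.7]],[[-0.335,-0.370,0],[0,0,-23.7]],[[-0.335,-0.370,0],[0,0,-23.7]],[[-0.335,-0.370,0],[0,0,-23.7]],[[-0.335,-0.370,0],[0,0,-23.7]],[[-0.335,-0.370,0],[0,0,-23.7]],[[-0.335,-0.370,0],[0,0,-23.7]]]'
python3 d.py 0.574 -0.246 0.14 190.3
```

```text
time: 1.77
position: [0.5211, -0.149, 0.2632]
orientation: [[-0.984, -0.177, -0.001], [-0.177, 0.984, 0.0], [0.0, 0.001, -1.0]]
ft_force: [0.3, 0.1, 0.5]
gripper_width: 0.0696
t 1.7667 pos [ 0.5211 -0.149   0.2632] F [0.3 0.1 0.5] w 0.0696 q [ -28.5    6.2   96.8    0.    77.  -128.7]
shift [-0.0349 -0.1049  0.1232] turn [ 0.03 -0.03 -0.08]
```

```bash

python3 -m crank '[[[-0.035,-0.105,0.06],[0,0,0]],[[-0.035,-0.105,0.06],[0,0,0]],[[-0.035,-0.105,0.06],[0,0,0]],[[-0.035,-0.105,0.06],[0,0,0]],[[-0.035,-0.105,0.06],[0,0,0]],[[-0.035,-0.105,0.06],[0,0,0]]]'
python3 - <<'E'
from h import *
s,W,R,t=snap('wrist','w1.png')
a=np.radians(190.3);X=np.array([np.cos(a),np.sin(a)]);Y=np.array([-X[1],X[0]])
P=W.reshape(-1,3);P=P[np.isfinite(P[:,2])];q=np.c_[(P[:,:2]-[.582,-.2447])@X,(P[:,:2]-[.582,-.2447])@Y,P[:,2]]*1e3
h=q[(np.abs(q[:,1])<20)&(q[:,0]<30)&(q[:,0]>-80)&(q[:,2]>35)&(q[:,2]<55)]
print(len(h),np.percentile(h,[1,50,99],axis=0).round(1),np.degrees(np.arctan(np.polyfit(h[:,0],h[:,1],1)[0])))
E
python3 d.py 0.574 -0.246 0.042 190.3
```

```text
time: 2.27
position: [0.5734, -0.2436, 0.2032]
orientation: [[-0.984, -0.178, -0.001], [-0.178, 0.984, 0.001], [0.001, 0.001, -1.0]]
ft_force: [0.1, -0.1, 0.5]
gripper_width: 0.0699
2369 [[-51.3  -8.1  43.7]
 [ -8.4   1.6  46.6]
 [ 29.3  11.2  48.2]] -0.22773992505622886
t 2.3167 pos [ 0.5738 -0.2433  0.2044] F [-0.2  0.1  0.3] w 0.0699 q [ -33.9   19.5   87.9    0.    72.6 -134.2]
shift [ 0.0004 -0.0027  0.1624] turn [-0.01  0.03 -0.02]
```

View pics/w1.png

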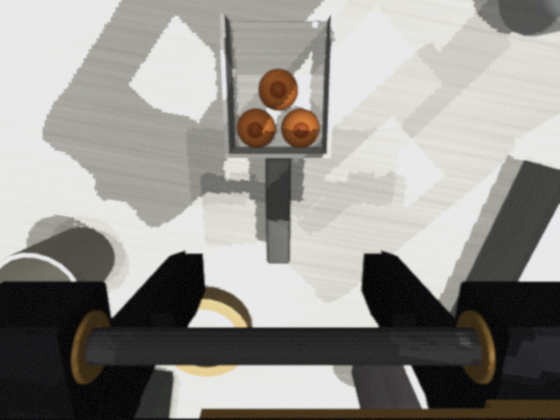

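The wrist view shows the handle at column 278 between the fingers (centre about 283), aligned with the jaws, so I'm descending to grasp it.

```bash

python3 -m crank '[[[0,-0.0035,0.04],[0,0,0]],[[0,-0.0035,0.08],[0,0,0]],[[0,-0.0035,0.115],[0,0,0]],[[0,-0.0035,0.14],[0,0,0]],[[0,-0.0035,0.155],[0,0,0]],[[0,-0.0035,0.162],[0,0,0]],[[0,-0.0035,0.162],[0,0,0]]]'
python3 -m crank '[[[0,0,0],[0,0,0]],[[0,0,0],[0,0,0]],[[0,0,0],[0,0,0]],[[0,0,0],[0,0,0]],[[0,0,0],[0,0,0]],[[0,0,0],[0,0,0]],[[0,0,0],[0,0,0]],[[0,0,0],[0,0,0]]]' 0 50
python3 -m crank '[[[0,0,-0.003],[0,0,0]],[[0,0,-0.01],[0,0,0]],[[0,0,-0.02],[0,0,0]],[[0,0,-0.035],[0,0,0]],[[0,0,-0.05],[0,0,0]],[[0,0,-0.06],[0,0,0]],[[0,0,-0.06],[0,0,0]]]'
python3 d.py 0.75 0.20 0.33 190.3
```

```text
time: 2.9
position: [0.5742, -0.2462, 0.0419]
orientation: [[-0.984, -0.179, -0.0], [-0.179, 0.984, 0.0], [0.0, 0.0, -1.0]]
ft_force: [0.0, -0.6, -0.1]
gripper_width: 0.0698
time: 3.57
position: [0.5745, -0.2475, 0.0418]
orientation: [[-0.984, -0.178, -0.0], [-0.178, 0.984, 0.0], [-0.0, 0.0, -1.0]]
ft_force: [-0.8, -0.0, 2.3]
gripper_width: 0.019
time: 4.15
position: [0.5762, -0.2485, 0.1052]
orientation: [[-0.984, -0.178, 0.004], [-0.178, 0.984, -0.003], [-0.004, -0.004, -1.0]]
ft_force: [0.7, -0.1, -2.6]
gripper_width: 0.0188
t 4.15 pos [ 0.5762 -0.2485  0.1052] F [ 0.7 -0.1 -2.6] w 0.0188 q [ -34.2   26.8   90.6    0.    62.3 -134.4]
shift [-0.2518  0.4096 -0.2254] turn [-0.22  0.22 -0.05]
```

The scoop is held: opening 18.8 mm and about 2.5 N of weight. Carrying it gently to the hopper.

```bash

python3 -m crank '[[[0,0.003,-0.01],[0,0,0]],[[-0.004,0.010,-0.025],[0,0,0]],[[-0.010,0.02,-0.045],[0,0,0]],[[-0.018,0.033,-0.067],[0,0,0]],[[-0.028,0.048,-0.09],[0,0,0]],[[-0.040,0.065,-0.112],[0,0,0]],[[-0.053,0.084,-0.132],[0,0,0]],[[-0.067,0.105,-0.15],[0,0,0]],[[-0.082,0.128,-0.165],[0,0,0]],[[-0.098,0.152,-0.177],[0,0,0]]]'
python3 -m crank '[[[-0.016,0.024,-0.008],[0,0,0]],[[-0.032,0.048,-0.013],[0,0,0]],[[-0.048,0.072,-0.016],[0,0,0]],[[-0.064,0.096,-0.018],[0,0,0]],[[-0.080,0.120,-0.018],[0,0,0]],[[-0.096,0.144,-0.018],[0,0,0]],[[-0.112,0.168,-0.018],[0,0,0]],[[-0.128,0.192,-0.018],[0,0,0]],[[-0.142,0.213,-0.018],[0,0,0]],[[-0.154,0.231,-0.018],[0,0,0]]]'
python3 d.py 0.787 0.2425 0.30 190.3
```

```text
time: 4.98
position: [0.644, -0.0794, 0.2801]
orientation: [[-0.984, -0.177, 0.0], [-0.177, 0.984, -0.0], [-0.0, -0.0, -1.0]]
ft_force: [-0.0, -0.9, -2.0]
gripper_width: 0.0188
time: 5.82
position: [0.754, 0.1765, 0.2956]
orientation: [[-0.984, -0.179, -0.002], [-0.179, 0.984, 0.0], [0.002, 0.0, -1.0]]
ft_force: [0.0, -0.2, -1.3]
gripper_width: 0.019
t 5.8167 pos [0.754  0.1765 0.2956] F [ 0.  -0.2 -1.3] w 0.019 q [  4.4  35.1  55.3   0.   89.7 -95.9]
shift [-0.0443  0.0591 -0.0044] turn [ 0.03 -0.12  0.01]
```

```bash

python3 -m crank '[[[-0.011,0.015,0],[0,0,0]],[[-0.021,0.029,0],[0,0,0]],[[-0.030,0.041,0],[0,0,0]],[[-0.037,0.051,0],[0,0,0]],[[-0.042,0.056,0],[0,0,0]],[[-0.044,0.058,0],[0,0,0]],[[-0.044,0.058,0],[0,0,0]],[[-0.044,0.058,0],[0,0,0]]]'
python3 d.py 0.787 0.2425 0.245 190.3
python3 - <<'E'
from h import *
s,W,R,t=snap('wrist');s2,_,_,_=snap('side')
cv2.imwrite('pics/p2.png',np.hstack([cv2.resize(s['color'],(400,300)),cv2.resize(s2['color'][80:290,150:430],(400,300))])[...,::-1])
E
```

```text
time: 6.48
position: [0.7871, 0.2385, 0.2963]
orientation: [[-0.984, -0.178, -0.001], [-0.178, 0.984, -0.001], [0.001, -0.0, -1.0]]
ft_force: [1.2, 0.3, -2.1]
gripper_width: 0.0194
t 6.4833 pos [0.7871 0.2385 0.2963] F [ 1.2  0.3 -2.1] w 0.0194 q [  8.6  42.4  44.1  -0.   93.5 -91.6]
shift [-0.0006  0.004   0.0513] turn [-0.02 -0.05 -0.08]
```

View pics/p2.png

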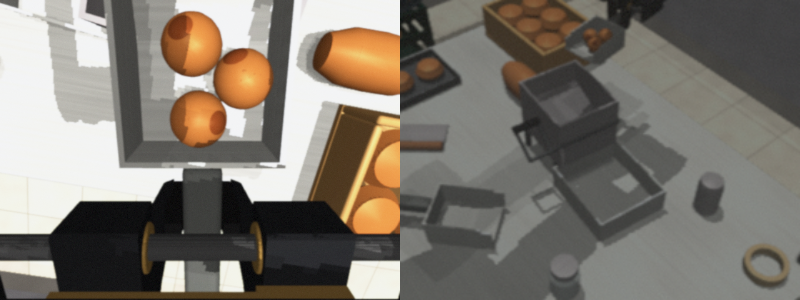

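```bash
python3 - <<'E'
from h import *
s,W,R,t=snap('side')
o=manip.observe();Rt=np.array(o['orientation']);p=np.array(o['position'])
pts=[p+Rt@[.132,e,.028] for e in(-.04,0,.04)]+[[.626,.214,.19]]
uv=cv2.projectPoints(np.array(pts),np.array(s['rvec'],float),np.array(s['tvec'],float),s['K'],None)[0][:,0]
print(uv.round(1))
im=cv2.resize(s['color'][70:190,210:370],(800,600))[...,::-1].copy()
for u,v in uv: cv2.circle(im,(int((u-210)*5),int((v-70)*5)),4,(0,255,0),-1)
cv2.imwrite('pics/p3.png',im)
# points seen above z .23 by side/top inside scoop
for n in('side','top','wrist'):
    _,W,_,_=snap(n);P=W.reshape(-1,3);P=P[np.isfinite(P[:,2])];q=(P-p)@Rt*1e3
    m=(abs(q[:,1])<48)&(q[:,0]>35)&(q[:,0]<150)&(q[:,2]<48)&(q[:,2]>-25);print(n,m.sum(),np.percentile(q[m],[1,99],axis=0).round(1) if m.sum()>9 else '')
E
```

```text
[[285.  124.1]
 [274.7 118.5]
 [264.7 113.2]
 [266.8 143.6]]
side 823 [[ 36.3 -43.2  -3.3]
 [128.5  40.   41.6]]
top 207 [[ 38.5 -39.8  -2.3]
 [131.8 -19.9  46.2]]
wrist 51007 [[ 36.1 -39.5  -2.5]
 [109.2  40.   40.4]]
```

View pics/p3.png

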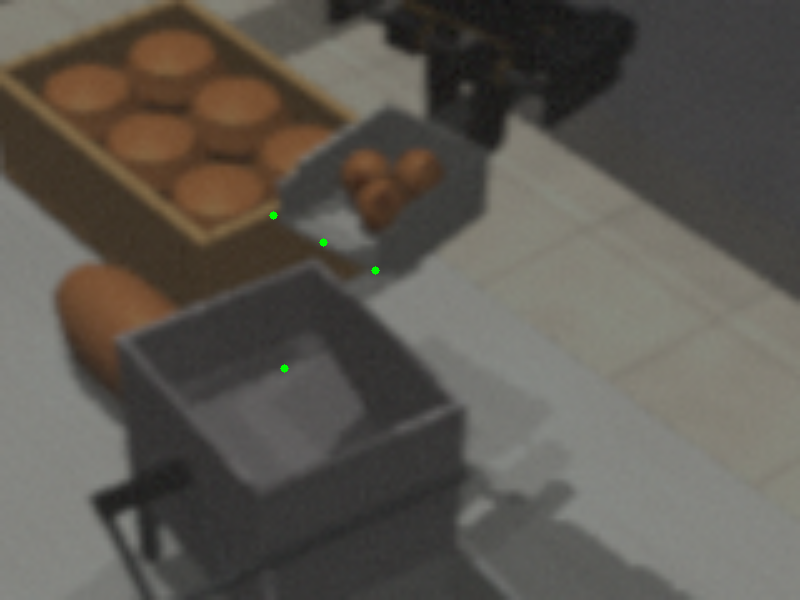

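The predicted lip (green dots) lies within about 4 mm of the visible lip, just inside the +x hopper wall, with all three rolls still aboard. I'm lowering 50 mm, then tipping about the lip.

```bash

python3 -m crank '[[[0,0.001,0.01],[0,0,0]],[[0,0.002,0.022],[0,0,0]],[[0,0.003,0.034],[0,0,0]],[[0,0.004,0.044],[0,0,0]],[[0,0.004,0.050],[0,0,0]],[[0,0.004,0.050],[0,0,0]],[[0,0.004,0.050],[0,0,0]]]'
python3 -m crank '[[[0.0023,0,-0.0091],[0,-4,0]],[[0.0052,0,-0.0181],[0,-8,0]],[[0.0077,0,-0.0247],[0,-11,0]],[[0.0107,0,-0.0311],[0,-14,0]],[[0.0140,0,-0.0374],[0,-17,0]],[[0.0176,0,-0.0434],[0,-20,0]],[[0.0214,0,-0.0494],[0,-23,0]],[[0.0256,0,-0.055],[0,-26,0]],[[0.0302,0,-0.0605],[0,-29,0]],[[0.0349,0,-0.0657],[0,-32,0]]]'
python3 -m crank '[[[0.0017,0,-0.0069],[0,-3,0]],[[0.0036,0,-0.0136],[0,-6,0]],[[0.006,0,-0.0203],[0,-9,0]],[[0.0087,0,-0.0268],[0,-12,0]],[[0.0107,0,-0.0311],[0,-14,0]],[[0.0107,0,-0.0311],[0,-14,0]],[[0.0107,0,-0.0311],[0,-14,0]],[[0.0107,0,-0.0311],[0,-14,0]],[[0.0107,0,-0.0311],[0,-14,0]]]'
python3 d.py 0.787 0.2425 0.30 190.3
python3 - <<'E'
from h import *
s,W,R,t=snap('side')
cv2.imwrite('pics/p4.png',cv2.resize(s['color'][70:190,210:370],(600,450))[...,::-1])
E
```

```text
time: 7.37
position: [0.7863, 0.2431, 0.2456]
orientation: [[-0.984, -0.178, -0.002], [-0.178, 0.984, -0.0], [0.002, -0.0, -1.0]]
ft_force: [-1.0, 0.3, -1.6]
gripper_width: 0.0193
time: 8.2
position: [0.7523, 0.2368, 0.3148]
orientation: [[-0.832, -0.178, 0.526], [-0.15, 0.984, 0.095], [-0.534, -0.0, -0.845]]
ft_force: [0.5, 0.4, -2.8]
gripper_width: 0.0191
time: 8.95
position: [0.7278, 0.2323, 0.334]
orientation: [[-0.683, -0.178, 0.708], [-0.124, 0.984, 0.128], [-0.72, -0.0, -0.694]]
ft_force: [-0.6, 0.5, -1.7]
gripper_width: 0.0193
t 8.95 pos [0.7278 0.2323 0.334 ] F [-0.6  0.5 -1.7] w 0.0193 q [  8.3   9.4  95.3   2.8  29.4 -93.8]
shift [-0.0173 -0.0005  0.0668] turn [-3.000e-02  4.603e+01 -5.000e-02]
```

View pics/p4.png

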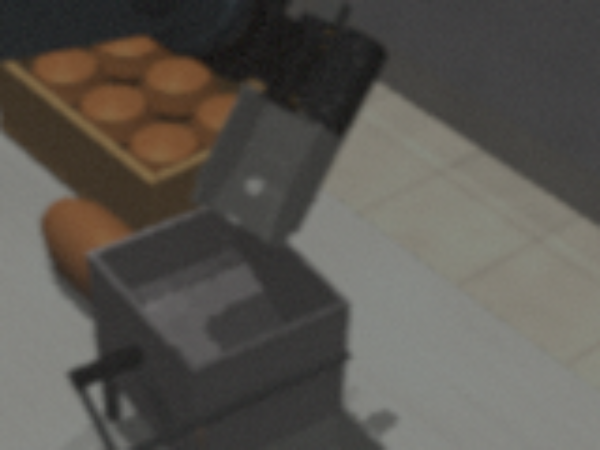

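The side view shows the scoop tipped 46° and empty, with its lip over the mouth. Leveling it and going back.

```bash

python3 -m crank '[[[-0.0025,0,0.0095],[0,6.6,0]],[[-0.005,0,0.019],[0,13,0]],[[-0.0075,0,0.0286],[0,19.7,0]],[[-0.010,0,0.038],[0,26.3,0]],[[-0.0124,0,0.0477],[0,32.9,0]],[[-0.015,0,0.057],[0,39.4,0]],[[-0.0173,0,0.0668],[0,46,0]],[[-0.0173,0,0.0668],[0,46,0]]]'
python3 -m crank '[[[0.016,-0.024,0],[0,0,0]],[[0.034,-0.051,0],[0,0,0]],[[0.052,-0.078,0],[0,0,0]],[[0.070,-0.105,0],[0,0,0]],[[0.088,-0.132,0],[0,0,0]],[[0.106,-0.159,0],[0,0,0]],[[0.124,-0.186,0],[0,0,0]],[[0.142,-0.213,0],[0,0,0]],[[0.160,-0.240,0],[0,0,0]],[[0.178,-0.267,0],[0,0,0]]]'
python3 d.py 0.5745 -0.2475 0.10 190.3
```

```text
time: 9.67
position: [0.7893, 0.2423, 0.2883]
orientation: [[-0.984, -0.176, -0.015], [-0.176, 0.984, -0.003], [0.015, 0.0, -1.0]]
ft_force: [0.2, -0.8, -6.6]
gripper_width: 0.0191
time: 10.5
position: [0.6574, -0.0525, 0.2998]
orientation: [[-0.984, -0.178, 0.004], [-0.178, 0.984, -0.001], [-0.004, -0.002, -1.0]]
ft_force: [0.4, -0.8, -1.4]
gripper_width: 0.0188
t 10.5 pos [ 0.6574 -0.0525  0.2998] F [ 0.4 -0.8 -1.4] w 0.0188 q [ -14.9   19.4   76.8    0.    83.6 -115.1]
shift [ 0.117  -0.1767  0.1997] turn [-0.1   0.22 -0.05]
```

```bash

python3 -m crank '[[[0.017,-0.025,0.010],[0,0,0]],[[0.034,-0.050,0.025],[0,0,0]],[[0.050,-0.074,0.045],[0,0,0]],[[0.065,-0.097,0.067],[0,0,0]],[[0.079,-0.118,0.091],[0,0,0]],[[0.092,-0.137,0.116],[0,0,0]],[[0.103,-0.153,0.141],[0,0,0]],[[0.110,-0.165,0.165],[0,0,0]],[[0.115,-0.173,0.185],[0,0,0]],[[0.117,-0.176,0.198],[0,0,0]]]'
python3 -m crank '[[[0,0,0.004],[0,0,0]],[[0,0,0.004],[0,0,0]],[[0,0,0.004],[0,0,0]]]'
python3 d.py 0.5745 -0.2475 0.043 190.3
python3 - <<'E'
from h import *
s,W,R,t=snap('top');np.save('top2.npy',W)
cv2.imwrite('pics/p5.png',cv2.resize(cv2.convertScaleAbs(s['color'][120:240,170:330][...,::-1],alpha=1.7),(640,480),interpolation=cv2.INTER_CUBIC))
P=W[150:260,340:420].reshape(-1,3)
E
```

```text
time: 11.33
position: [0.5729, -0.2462, 0.0995]
orientation: [[-0.984, -0.176, 0.001], [-0.176, 0.984, -0.001], [-0.0, -0.001, -1.0]]
ft_force: [0.2, 1.4, -2.0]
gripper_width: 0.0189
time: 11.58
position: [0.5755, -0.245, 0.0984]
orientation: [[-0.984, -0.179, 0.002], [-0.179, 0.984, -0.001], [-0.002, -0.001, -1.0]]
ft_force: [-0.9, -0.5, -1.9]
gripper_width: 0.0191
t 11.5833 pos [ 0.5755 -0.245   0.0984] F [-0.9 -0.5 -1.9] w 0.0191 q [ -33.9   27.2   90.9    0.    61.7 -134.2]
shift [ 0.0016 -0.0022  0.0554] turn [-0.08  0.11 -0.01]
```

View pics/p5.png

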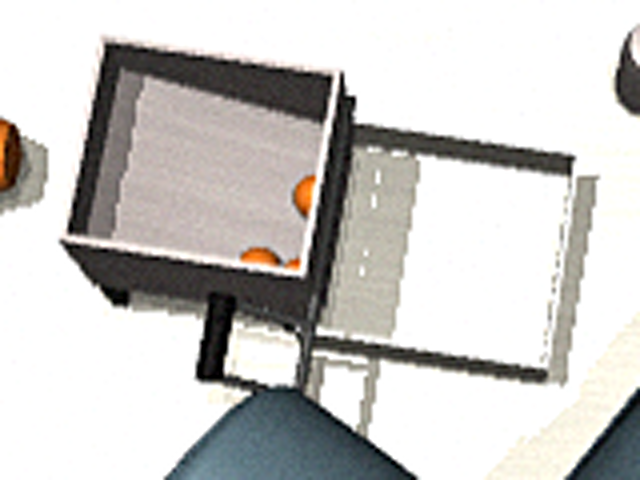

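The top view shows all three rolls at the hopper's outlet end, at crop pixels (308,195), (260,258) and (295,265). The flap is still shut and the pan empty. Lowering the scoop to the bench.

```bash

python3 -m crank '[[[0,0,0.02],[0,0,0]],[[0,0,0.034],[0,0,0]],[[0,0,0.044],[0,0,0]],[[0,0,0.050],[0,0,0]],[[0,0,0.053],[0,0,0]],[[0,0,0.055],[0,0,0]],[[0,0,0.056],[0,0,0]],[[0,0,0.056],[0,0,0]]]'
python3 d.py 0.5745 -0.2475 0.042 190.3
```

```text
time: 12.3
position: [0.575, -0.2455, 0.0418]
orientation: [[-0.984, -0.178, 0.0], [-0.178, 0.984, -0.0], [-0.0, -0.0, -1.0]]
ft_force: [-0.9, 0.9, -0.9]
gripper_width: 0.019
t 12.3 pos [ 0.575  -0.2455  0.0418] F [-0.9  0.9 -0.9] w 0.019 q [ -34.    32.1   91.5    0.    56.3 -134.2]
shift [ 0.0009 -0.0019 -0.0002] turn [-0.02  0.02 -0.05]
```

```bash

python3 -m crank '[[[0,0,0],[0,0,0]],[[0,0,0],[0,0,0]],[[0,0,0],[0,0,0]],[[0,0,0],[0,0,0]],[[0,0,0],[0,0,0]]]' 0.06 30
python3 -m crank '[[[0,0,-0.02],[0,0,0]],[[0,0,-0.05],[0,0,0]],[[0,0,-0.09],[0,0,0]],[[0,0,-0.13],[0,0,0]],[[0,0,-0.17],[0,0,0]],[[0,0,-0.20],[0,0,0]],[[0,0,-0.215],[0,0,0]],[[0,0,-0.215],[0,0,0]]]'
python3 -m crank '[[[0,0.04,0],[0,0,0]],[[0,0.08,0],[0,0,0]],[[0,0.12,0],[0,0,0]],[[0,0.16,0],[0,0,0]],[[0,0.2,0],[0,0,0]],[[0,0.24,0],[0,0,0]],[[0,0.28,0],[0,0,0]],[[0,0.32,0],[0,0,0]],[[0,0.32,0],[0,0,0]]]' 0 30
python3 d.py 0.496 0.199 0.26 174.1
```

```text
time: 12.72
position: [0.5748, -0.2456, 0.0414]
orientation: [[-0.984, -0.178, 0.0], [-0.178, 0.984, -0.0], [-0.0, -0.0, -1.0]]
ft_force: [-0.2, 0.1, 0.0]
gripper_width: 0.0503
time: 13.38
position: [0.5767, -0.2467, 0.2617]
orientation: [[-0.984, -0.178, 0.008], [-0.178, 0.984, -0.005], [-0.006, -0.006, -1.0]]
ft_force: [0.8, -0.4, -0.3]
gripper_width: 0.0601
time: 14.13
position: [0.5152, 0.0755, 0.2543]
orientation: [[-0.983, -0.183, -0.003], [-0.183, 0.983, 0.003], [0.003, 0.003, -1.0]]
ft_force: [-0.7, 0.1, 0.7]
gripper_width: 0.0021
t 14.1333 pos [0.5152 0.0755 0.2543] F [-0.7  0.1  0.7] w 0.0021 q [  -4.8    4.   100.3    0.2   75.9 -105.4]
shift [-0.0038  0.1249 -0.0053] turn [ 0.17 -0.19 16.47]
```

```bash

python3 -m crank '[[[-0.002,0.04,0],[0,0,6]],[[-0.003,0.08,0],[0,0,11]],[[-0.004,0.11,0],[0,0,16]],[[-0.004,0.125,0],[0,0,16.4]],[[-0.004,0.125,0],[0,0,16.4]],[[-0.004,0.125,0],[0,0,16.4]],[[-0.004,0.125,0],[0,0,16.4]]]'
python3 d.py 0.496 0.199 0.215 174.1
python3 - <<'E'
from h import *
s,W,R,t=snap('side');s2,W2,_,_=snap('wrist')
cv2.imwrite('pics/p6.png',np.hstack([cv2.resize(s['color'][100:250,180:380],(400,300)),cv2.resize(s2['color'],(400,300))])[...,::-1])
T,_,_,_=snap('top'),0,0,0
W=T[1];P=W[170:250,350:410].reshape(-1,3);P=P[P[:,2]>.008];print('scoop',np.percentile(P[:,2],[50,95,99]).round(3),cv2.minAreaRect((P[:,:2]*1000).astype(np.float32)))
E
```

```text
time: 14.72
position: [0.4994, 0.1923, 0.2551]
orientation: [[-0.994, 0.107, -0.001], [0.107, 0.994, -0.001], [0.001, -0.001, -1.0]]
ft_force: [0.5, -0.3, -0.4]
gripper_width: 0.0003
t 14.7167 pos [0.4994 0.1923 0.2551] F [ 0.5 -0.3 -0.4] w 0.0003 q [  8.4   5.8  98.3  -0.   76.  -75.5]
shift [0.004  0.0064 0.0401] turn [-0.05 -0.08 -0.24]
scoop [0.034 0.049 0.051] ((534.1036987304688, -257.765380859375), (134.569091796875, 244.57664489746094), 77.09877014160156)
```

View pics/p6.png

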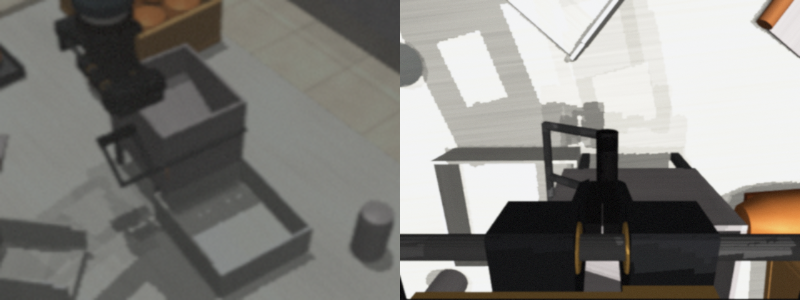

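The wrist view shows the roller bar (wrist crop, about (607,150)) running under the closed fingertips. I'm coming down to it, then pushing along its arc.

```bash

python3 -m crank '[[[0.004,0.0064,0.015],[0,0,0]],[[0.004,0.0064,0.03],[0,0,0]],[[0.004,0.0064,0.038],[0,0,0]],[[0.004,0.0064,0.040],[0,0,0]],[[0.004,0.0064,0.040],[0,0,0]]]'
python3 d.py 0.496 0.199 0.185 174.1
python3 -m crank '[[[0,0.001,0.006],[0,0,0]],[[0,0.002,0.012],[0,0,0]],[[0,0.004,0.018],[0,0,0]],[[0,0.005,0.024],[0,0,0]],[[0,0.006,0.030],[0,0,0]],[[0,0.006,0.030],[0,0,0]],[[0,0.006,0.030],[0,0,0]]]'
python3 d.py 0.496 0.206 0.157 174.1
```

```text
time: 15.28
position: [0.4961, 0.1993, 0.2156]
orientation: [[-0.994, 0.108, -0.001], [0.108, 0.994, -0.0], [0.001, -0.0, -1.0]]
ft_force: [0.5, 0.0, -0.4]
gripper_width: 0.0002
t 15.2833 pos [0.4961 0.1993 0.2156] F [ 0.5  0.  -0.4] w 0.0002 q [  9.2   8.1 100.5  -0.   71.5 -74.6]
shift [ 0.     -0.0003  0.0306] turn [-0.03 -0.07 -0.3 ]
time: 15.87
position: [0.4972, 0.2062, 0.1865]
orientation: [[-0.994, 0.107, 0.001], [0.107, 0.994, 0.0], [-0.001, 0.0, -1.0]]
ft_force: [0.9, 1.2, 2.5]
gripper_width: 0.0006
t 15.8667 pos [0.4972 0.2062 0.1865] F [0.9 1.2 2.5] w 0.0006 q [  9.9  10.5 101.5  -0.   68.  -74. ]
shift [ 0.0012 -0.0003  0.0295] turn [ 0.01  0.05 -0.23]
```

```bash

python3 -m crank '[[[0,0,0.006],[0,0,0]],[[0,0,0.012],[0,0,0]],[[0,0.001,0.018],[0,0,0]],[[0,0.001,0.024],[0,0,0]],[[0,0.001,0.029],[0,0,0]],[[0,0.001,0.029],[0,0,0]],[[0,0.001,0.029],[0,0,0]],[[0,0.001,0.029],[0,0,0]],[[0,0.001,0.029],[0,0,0]]]'
python3 d.py 0.496 0.206 0.157 174.1
python3 - <<'E'
from h import *
s,W,R,t=snap('top');np.save('top3.npy',W);s2,W2,_,_=snap('side');np.save('side3.npy',W2)
cv2.imwrite('pics/p7.png',cv2.convertScaleAbs(np.hstack([cv2.resize(s['color'][120:240,180:340],(400,300)),cv2.resize(s2['color'][110:260,210:360],(300,300))])[...,::-1],alpha=1.5))
a=np.radians(-5.9);X=np.array([np.cos(a),np.sin(a),0]);Y=np.array([-X[1],X[0],0])
for n,V,B in(('top',W,s),('side',W2,s2)):
    q=V-[.626,.214,0];q=np.stack([q@X,q@Y,V[...,2]],-1)*1e3
    # flap plate: inside x span, between outlet and pan, z 65..150
    m=(abs(q[...,0])<55)&(q[...,1]<-92)&(q[...,1]>-190)&(q[...,2]>72)&(q[...,2]<160)
    P=q[m]
    if len(P)>20:
        f=np.polyfit(P[:,2],P[:,1],1);print(n,'flap pts',len(P),np.percentile(P,[2,98],axis=0).round(0),'angle',np.degrees(np.arctan(-f[0])).round(1), [np.round(np.median(P[abs(P[:,2]-z)<4,1]),1) for z in (80,90,100,110,120,130)])
    c=B['color'].astype(int);o=(c[...,0]>1.6*c[...,2])&(c[...,0]-c[...,2]>35)
    m=o&(abs(q[...,0])<85)&(q[...,1]<85)&(q[...,1]>-260);k,l,st,ce=cv2.connectedComponentsWithStats(m.astype(np.uint8))
    for i in range(1,k):
        if st[i,4]>8: print(n,'roll',st[i,4],np.median(q[l==i],axis=0).round(0))
E
```

```text
time: 16.62
position: [0.4975, 0.2073, 0.1581]
orientation: [[-0.994, 0.107, 0.002], [0.107, 0.994, 0.001], [-0.001, 0.001, -1.0]]
ft_force: [0.9, 3.5, 6.7]
gripper_width: 0.0004
t 16.6167 pos [0.4975 0.2073 0.1581] F [0.9 3.5 6.7] w 0.0004 q [ 10.   12.7 102.5   0.   64.7 -73.9]
shift [ 0.0014 -0.0015  0.0011] turn [ 0.06  0.08 -0.26]
top flap pts 579 [[ -53. -133.   88.]
 [  53.  -93.  132.]] angle -42.6 [np.float64(nan), np.float64(-130.7), np.float64(-123.1), np.float64(-113.1), np.float64(-103.2), np.float64(-95.2)]
top roll 71 [   7. -156.   30.]
top roll 74 [ -57. -146.   31.]
top roll 76 [ -53. -237.   30.]
side flap pts 646 [[ -53. -133.   91.]
 [  52.  -93.  136.]] angle -42.1 [np.float64(nan), np.float64(-131.4), np.float64(-124.3), np.float64(-114.8), np.float64(-105.1), np.float64(-96.3)]
side roll 50 [   7. -160.   31.]
side roll 34 [ -55. -153.   32.]
  return _methods._mean(a, axis=axis, dtype=dtype,
  ret = ret.dtype.type(ret / rcount)
```

View pics/p7.png

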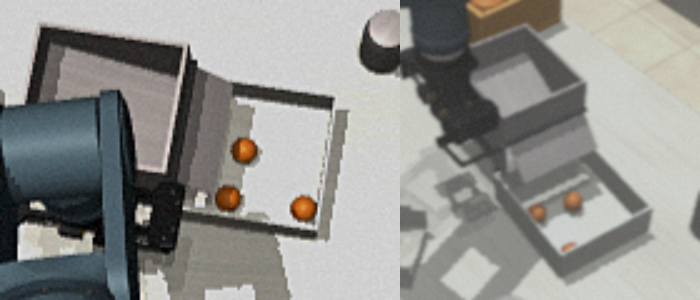

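All three rolls are in the pan and the flap is at about 43–44°. I'll nudge it 1 mm further, then check the scoop and bystanders.

```bash

python3 -m crank '[[[0,0,0.001],[0,0,0]],[[0,0,0.001],[0,0,0]],[[0,0,0.001],[0,0,0]],[[0,0,0.001],[0,0,0]],[[0,0,0.001],[0,0,0]],[[0,0,0.001],[0,0,0]]]'
python3 - <<'E'
from h import *
s,W,R,t=snap('top');np.save('top3.npy',W);np.save('top3c.npy',s['color'])
a=np.radians(-5.9);Y=np.array([-np.sin(a),np.cos(a),0]);X=np.array([np.cos(a),np.sin(a),0])
q=W-[.626,.214,0];x,y,z=q@X,q@Y,W[...,2]
m=(abs(x)<.055)&(y<-.092)&(y>-.19)&(z>.092)&(z<.13)
print('flap',np.degrees(np.arctan(-np.polyfit(z[m],y[m],1)[0])), 'hopper orange',)
c=s['color'].astype(int);o=(c[...,0]>1.6*c[...,2])&(c[...,0]-c[...,2]>35)
k,l,st,ce=cv2.connectedComponentsWithStats((o&(abs(x)<.085)&(y<-.06)&(y>-.26)).astype(np.uint8));print(st[1:,4])
a=manip.observe();print(a['position'],a['ft_force'],a['time'])
im=s['color'];cv2.imwrite('pics/p8.png',cv2.convertScaleAbs(im[...,::-1],alpha=1.4))
E
sed "s/'top.npy'/'top3.npy'/" m.py > m3.py; python3 m3.py | grep -v '\[5.*\] \[' ; python3 m3.py | grep -E 'handle|cavity|jar|shaker|tape|cup|pan'
sed "s/'top.npy'/'top3.npy'/;s/'top_c/'top3c/" fit.py > f3.py; python3 f3.py | sed -n 4,7p
```

```text
time: 17.22
position: [0.4975, 0.2073, 0.1572]
orientation: [[-0.994, 0.107, 0.002], [0.107, 0.994, 0.001], [-0.002, 0.001, -1.0]]
ft_force: [1.2, 3.5, 5.0]
gripper_width: 0.0006
flap -44.63028733299903 hopper orange
[75 74 78]
[0.49753656 0.20731709 0.15713038] [0.24052812 3.5025987  5.86194818] 17.2667
rim 351 rect [625.5 214.2] [171.5 151.7] 83.8 z [0.1836 0.1883 0.1926]
pan rim 280 rect [606.8  37. ] [160.  171.7] 84.1 z [0.0518 0.058  0.0639]
lever 924 rect [469.5 167.9] [102.9 166.2] 82.3 z [0.2041 0.3356 0.5433]
handle 209 rect [ 585.7 -243.7] [95.1 35.7] 22.5 z [0.0389 0.0452 0.0511]
cavity rim 154 rect [ 499.7 -258.5] [109.1  82.7] 10.1 z [0.0372 0.0434 0.0485]
scoop all 641 rect [ 539.7 -250.8] [191.2  83.2] 10.6 z [0.011  0.0384 0.049 ]
jar 273 rect [389.4 -73.9] [50.  50.9] 48.2 z [0.0798 0.0843 0.0887]
shaker 221 rect [ 758.2 -105.8] [50.8 45.5] 3.2 z [0.0824 0.0894 0.095 ]
tape 343 rect [ 739.2 -304.2] [ 89.5 117.4] 17.2 z [0.0151 0.0221 0.0277]
cup 179 rect [ 677.1 -417.2] [69.8 70.4] 36.9 z [0.0617 0.071  0.0772]
-0.00041804535964742537
pan rim 280 rect [606.8  37. ] [160.  171.7] 84.1 z [0.0518 0.058  0.0639]
handle 209 rect [ 585.7 -243.7] [95.1 35.7] 22.5 z [0.0389 0.0452 0.0511]
cavity rim 154 rect [ 499.7 -258.5] [109.1  82.7] 10.1 z [0.0372 0.0434 0.0485]
jar 273 rect [389.4 -73.9] [50.  50.9] 48.2 z [0.0798 0.0843 0.0887]
shaker 221 rect [ 758.2 -105.8] [50.8 45.5] 3.2 z [0.0824 0.0894 0.095 ]
tape 343 rect [ 739.2 -304.2] [ 89.5 117.4] 17.2 z [0.0151 0.0221 0.0277]
cup 179 rect [ 677.1 -417.2] [69.8 70.4] 36.9 z [0.0617 0.071  0.0772]
  cav x [ 46.3 135.4] y [-40.7  41.5] walls L/R slope [np.float64(0.93), np.float64(1.6)]
  all x [-45.5 141.8]
190.5 handle x [-46.4  27.9] y [-11.5  -1.6   8.4] slope -0.6
  cav x [ 46.2 136.4] y [-42.7  39. ] walls L/R slope [np.float64(-0.57), np.float64(0.11)]
```

View pics/p8.png

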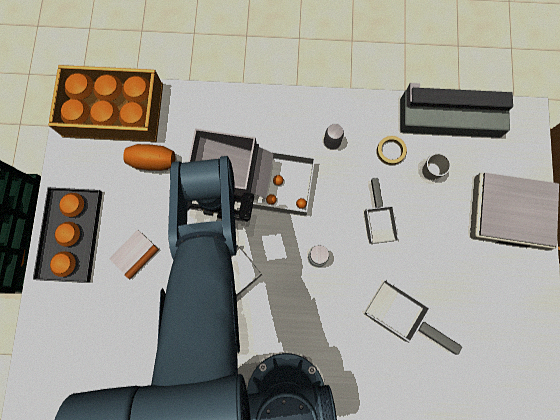

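The view shows the three rolls in the pan near (278,180), (271,200) and (301,203). The empty scoop is upright at (381,215), and the bystanders look the same as at the start. The flap reads 44.6°, so I'm handing in.

```bash
python3 -c "
from bench import manip
manip.hand_in();print(manip.observe()['position'])"
```

```text
the job is handed in; nothing more can be done
the job is handed in; nothing more can be done
```

I tipped all three rolls into the chute with its flap shut and put the empty scoop back upright where it had been. Then I pushed the lever roller down with the closed fingertips and handed in at about 17 s with the flap still held open.

- **Rolls:** all three were seen at the hopper's outlet end with the pan empty before I touched the lever. All three are now in the pan.
- **Flap:** the last camera fit gave 44.6° open, and the fingertip height put it at about 45°. The arm was pressing on the roller with about 6 N. An earlier camera fit, before a final 1 mm nudge, read about 42.5° against 44° from the fingertip height.
- **Scoop:** level and upright, within about 2 mm of its starting place.
- **Bystanders:** the jar, shaker and cup measured within 1.5 mm of their starting places. The tape's fitted centre differed by about 14 mm, but its box fit was unreliable (117 mm for a 90 mm object) both before and after. It sits at the same pixels in both pictures and nothing went near it. I compared the scraper and loaf by eye only.

I took no further reading after handing in.

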